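# Dial the preset code on a thumbwheel bank and load it

## Task

Set the shaker's thumbwheel bank to the code 4-1-3: left wheel to position 4, middle wheel to position 1, right wheel to position 3, counting the five ticks from the one nearest the robot, with each wheel's black index bar lined up with its tick. Stroke the wheels gently, never pressing one with more than 15 N, and once all three are set and let go, press the round load key fully down and release it. Leave the bottle, dish and timer where they are.

Things in the scene. Friction and masses are not known exactly. Their poses are not given: they have to be found in the camera images.
- bank: Preset switch bank of a lab shaker: grey housing fixed to the worktop, 110 mm (its x) by 260 mm (its y), flat top panel 55 mm above its underside. Origin: centre of the underside. Its x points away from the robot, its y to the left along the row; turned by up to 0.3 rad. Row from left to right: left, middle, right wheel (50 mm apart), round load key.
- module_left: Slot of the left wheel: point on the top panel straight below its axle; axes as the bank's. All three wheels: a finely knurled drum, 56 mm in diameter, 24 mm wide, axle along the bank's y, its upper part standing out of the panel. Each sits at its own height, which is not measured: its axle 3 to 13 mm, so the top of its rim 31 to 41 mm, above this point. White tick plates beside it are 9 mm lower than its rim.
- wheel_left (a joint): Turn of the left wheel, rad, stops at -1.25 and 1.25. A black index bar crosses its rim: 0 = bar straight up, positive = bar leaning away from the robot (top stroked to the bank's +x). Black ticks beside it: position 1 (nearest the robot) at -1.047, 2 at -0.524, 3 (top) at 0, 4 at 0.524, 5 at 1.047. No clicks: friction (2 N at the rim) holds it where it is left.
- module_middle: Slot of the middle wheel: point on the top panel straight below its axle; axes as the bank's. All three wheels are sprung: pressed, a wheel sinks straight down about 1 mm for each 3 N (9 mm at most), and rises again when let go. Over 15 N damages the switch. For its shape see the left slot.
- wheel_middle (a joint): Turn of the middle wheel, rad, stops at -1.25 and 1.25. A black index bar crosses its rim: 0 = bar straight up, positive = bar leaning away from the robot (top stroked to the bank's +x). Black ticks beside it: position 1 (nearest the robot) at -1.047, 2 at -0.524, 3 (top) at 0, 4 at 0.524, 5 at 1.047. No clicks: friction (2 N at the rim) holds it where it is left.
- module_right: Slot of the right wheel: point on the top panel straight below its axle; axes as the bank's. All three wheels: to turn one, press a shut fingertip on the top of its rim and stroke along the bank's x; the rim follows the tip. Under about 4 N the tip slips. For shape and springs see the other slots.
- wheel_right (a joint): Turn of the right wheel, rad, stops at -1.25 and 1.25. A black index bar crosses its rim: 0 = bar straight up, positive = bar leaning away from the robot (top stroked to the bank's +x). Black ticks beside it: position 1 (nearest the robot) at -1.047, 2 at -0.524, 3 (top) at 0, 4 at 0.524, 5 at 1.047. No clicks: friction (2 N at the rim) holds it where it is left.
- load_key_top (a point): Centre of the top face of the load key, a white round push button of 28 mm diameter in a black housing at the right end of the row; it is pressed straight down and springs back.
- load_key (a joint): Travel of the load key in m: 0 up, 0.008 fully down (takes 5 N there).
- bottle: White plastic reagent bottle with a red cap, 49 mm wide, 105 mm tall, standing loose behind the bank; origin: centre of its underside. Leave it alone.
- dish: Flat round petri dish, 92 mm wide, 16 mm tall, lying loose to the left of the bank; origin: centre of its underside. Leave it alone.
- timer: Flat white timer, 58 x 66 x 18 mm, lying loose to the right of the bank; origin: centre of its underside. Leave it alone.

How it is judged (in metres and radians):
On the way, in this order (a step that is already met when the one before it is completed fails the run):
1. all three wheels stand at the code and are let go (value of joint wheel_left between 0.3736 and 0.6736 rad and value of joint wheel_middle between -1.1972 and -0.8972 rad and value of joint wheel_right between -0.15 and 0.15 rad and velocity of joint wheel_left between -0.05 and 0.05 rad/s and velocity of joint wheel_middle between -0.05 and 0.05 rad/s and velocity of joint wheel_right between -0.05 and 0.05 rad/s and contact force between the fingers and module_left below 0.1 N and contact force between the fingers and module_middle below 0.1 N and contact force between the fingers and module_right below 0.1 N), for 0.2 s.
2. the load key is pressed down (value of joint load_key above 0.006 m and value of joint wheel_left between 0.3736 and 0.6736 rad and value of joint wheel_middle between -1.1972 and -0.8972 rad and value of joint wheel_right between -0.15 and 0.15 rad), for 0.02 s.
At the end, for the whole second after the job is handed in: The left wheel stands at position 4 (0.524 rad), the middle at 1 (-1.047 rad), the right at 3 (0 rad), each within 0.15 rad and at rest, and the load key has been pressed (over 6 of its 8 mm) and is up again (under 2 mm) (value of joint wheel_left between 0.3736 and 0.6736 rad and value of joint wheel_middle between -1.1972 and -0.8972 rad and value of joint wheel_right between -0.15 and 0.15 rad and velocity of joint wheel_left between -0.05 and 0.05 rad/s and velocity of joint wheel_middle between -0.05 and 0.05 rad/s and velocity of joint wheel_right between -0.05 and 0.05 rad/s and value of joint load_key below 0.002 m); the robot touches nothing.
It fails at once if a wheel is pressed with more than 15 N (contact force between any of the fingers, the arm and module_left above 15 N or contact force between any of the fingers, the arm and module_middle above 15 N or contact force between any of the fingers, the arm and module_right above 15 N).
It fails at once if the bottle is moved or tipped (distance of bottle from where it was at the start of the episode above 0.02 m or angle between bottle's own z axis and vertical above 0.3 rad).
It fails at once if the dish is moved or tipped (distance of dish from where it was at the start of the episode above 0.02 m or angle between dish's own z axis and vertical above 0.3 rad).
It fails at once if the timer is moved or tipped (distance of timer from where it was at the start of the episode above 0.02 m or angle between timer's own z axis and vertical above 0.3 rad).
It also fails if it takes over 61 s, if anything falls off the work surface, if the arm or the gripper's body presses on something with over 40 N, if the wrist force passes 120 N, or if a joint passes its speed limit or range.

## Robot

A 6-joint arm with a two-finger parallel gripper is mounted at the origin on a cart in front of the work surface, level with it; the furniture and walls round the work are solid. World frame = base frame: x ahead of the robot, y to its left, z up, the work surface at z = 0. Lengths are in m, angles in degrees, forces in N, time in s.
With the tool pointing down it reaches from about 0.4 to 0.825 m from the base axis. Payload 7 kg.
Tool frame: the origin (TCP) lies on the centre line of the jaws, within the pads' length; the fingertips stand 19 mm ahead of it and the grasp point (between the pads) is the TCP; z points along the fingers, y is the line along which they close (so a half turn about z gives the same grasp; the last joint's range is limited). The gripper opens to 88 mm and grips with 3 to 60 N. Pads are 19 mm wide; open, the fingers measure 130 mm over their backs; the gripper's body (78 mm by 193 mm) begins 47 mm behind the grasp point.
Start: joints at [90.877, 20.546, 0.682, 0, -70.136, -16.507], TCP at [0.182, 0.65, 0.246] pointing down, gripper open.
Joint ranges: [-176.03, 176.03], [-82.01, 121.73], [-58.28, 71.71], [-173.87, 95.51], [-174.79, -0.11], [-173.66, 173.66]. Speed limits (degrees/s): [136.94, 136.94, 172.46, 180, 180, 180].

## Interface

Orientations are given as [roll, pitch, yaw] about the fixed x, y, z axes, in that order (R = Rz(yaw) Ry(pitch) Rx(roll)).
In Python, from plant import * gives the robot as it stands. The module is installed in compiled form; this text tells all that it offers.
- The arm moves only by the tool play_rows, never from a script. Its argument "deltas" is a list of rows, each a list of 6 numbers: the shift along the world's x, y, z scaled (see below), then the turn, a rotation vector about the world's x, y, z scaled (see below). A call has 1 to 10 rows; each row shifts and turns the commanded pose from where the row before left it; what a row does not reach is not made up. The controller multiplies each number of a shift by 800 mm and each number of a turn by 180 degrees. A row lasts 1/10 s, in which the tool goes at most 50 mm and 8.59 degrees, less where a joint would pass 70% of its speed; a pose out of reach is approached as far as the arm can. A call with a number of a shift or a turn outside -1 to 1 is refused whole. A call with a gripper value outside its range is refused whole. "gripper" is the gripper command: -1 is shut, 1 is fully open, values between are in proportion, set as the call begins (left out, the last holds). The fingers move at their own pace and stop on an object; the grip force is fixed at half the most. Time passes only in rows, so rows that do not move let the fingers close. It gives the time, the measured TCP pose, the force, the opening and the grip force at its end, in the units of the state.
- get_obs(): the state, without advancing time (a new reading comes with each control period).
- snapshot(name): name is "side" or "top"; returns (picture, depth): 384x512x3 uint8, blue, green, red; 384x512 float32, m along the optical axis (not along the pixel's ray), 0 where there is no reading.
- camera_model(name): a dict with "fx", "fy", "cx", "cy" (pixels), "world_to_cam" (4x4, takes a point from world to camera coordinates). Camera axes: x right, y down, z forward; pixel columns grow to the right and rows downward; lengths in m; the calibration is good to about 2 mm. A picture is of the moment at which its call begins. camera_model takes no time and is no camera call.
- close_job(): hands the job in; it is judged then, once.
The state is a dict: "clock": time; "joint_pos": joint angles; "qvel": joint speeds; "tau": joint torques, N m; "tool_pos": TCP position; "orientation": TCP orientation; "force": force on the tool from outside, world axes, zero at the start; "moment": the same for the moment, N m; "opening": finger opening in m; "gripper_force": force on a finger pad.
Only numpy, scipy, OpenCV 4.12 (cv2) and the standard library are available. Lean on these libraries where they do the work, as an engineer would, in place of code of your own. Each camera call takes 0.05 s, during which the arm holds its last target. There are 200 camera calls.

## Working session

There is one attempt and no reset: what is moved stays moved. The work goes in short steps, Python scripts to look and compute and a tool call to move; the robot and the scene stay as the last step left them, time stands still between calls to the robot, and variables do not carry over. Pictures are saved under pics/ and viewed, at most 10 in all, crops included, and the job is handed in when it is done.

Besides the shell and the picture viewer there is one more tool, called as name(argument=value, ...) on one line, values as JSON. play_rows: Moves the arm, as the interface text tells. Its arguments: {"type":"object","properties":{"deltas":{"type":"array","items":{"type":"array","items":{"type":"number","minimum":-1,"maximum":1}}},"gripper":{"type":"number"}},"required":["deltas"]}

```bash
mkdir -p pics
cat > h.py <<'E'
from plant import *
import numpy as np, cv2
def grab(n,save=None):
    p,d=snapshot(n); m=camera_model(n)
    if save: cv2.imwrite('pics/'+save,p)
    return p,d,m
def pts(d,m):
    v,u=np.mgrid[:d.shape[0],:d.shape[1]]
    c=np.stack([(u-m['cx'])/m['fx']*d,(v-m['cy'])/m['fy']*d,d,np.ones_like(d)],-1)
    return (c@np.linalg.inv(np.array(m['world_to_cam'])).T)[...,:3]
E
python3 - <<'E'
from h import *
for n in('top','side'):
    p,d,m=grab(n,n+'0.png'); np.savez(n+'0.npz',p=p,d=d); print(n,m)
print(get_obs())
E
```

```text
top {'fx': 425.63112304363005, 'fy': 425.63112304363005, 'cx': 254.03299745897488, 'cy': 189.75669639101253, 'world_to_cam': array([[-0.02363372, -0.99969833, -0.00668574,  0.0721073 ],
       [-0.99865667,  0.0239165 , -0.04596588,  0.62714025],
       [ 0.04611191,  0.00559042, -0.99892064,  1.14910549],
       [ 0.        ,  0.        ,  0.        ,  1.        ]])}
side {'fx': 348.4581543341381, 'fy': 348.4581543341381, 'cx': 254.74198717783636, 'cy': 185.6902908659657, 'world_to_cam': array([[-0.97200594, -0.23486361,  0.00659804,  0.61957426],
       [-0.12186252,  0.47993263, -0.86880044,  0.11945601],
       [ 0.20088299, -0.84528324, -0.49511844,  0.91830764],
       [ 0.        ,  0.        ,  0.        ,  1.        ]])}
{'clock': 0.1, 'joint_pos': array([ 9.08782873e+01,  2.05884269e+01,  6.40933673e-01, -1.73329820e-02,
       -7.01369138e+01, -1.65070576e+01]), 'qvel': array([ 0.00529671, -0.01154096,  0.12123794,  0.15710953,  0.03782418,
       -0.02086923]), 'tau': array([-7.96946933e-04, -5.84160089e+01,  2.93751597e+01,  7.01535612e+00,
        1.01628515e-02, -5.66166727e-05]), 'tool_pos': array([0.18176102, 0.64965452, 0.24471978]), 'orientation': array([ 1.79914442e+02, -8.36150936e-03, -1.56346653e+01]), 'force': array([0.61717261, 0.48986158, 0.04182158]), 'moment': array([ 0.01939099, -0.02604972, -0.02099497]), 'gripper_force': 0.0, 'opening': 0.08764442371274685}
```

View pics/top0.png

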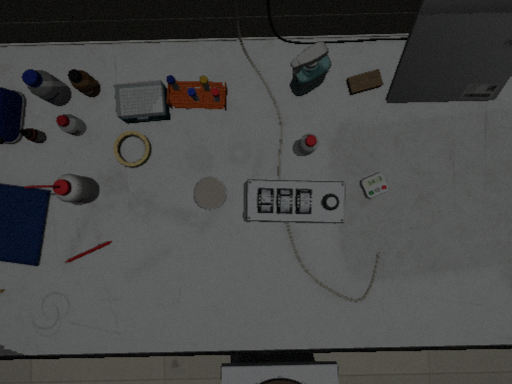

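View pics/side0.png

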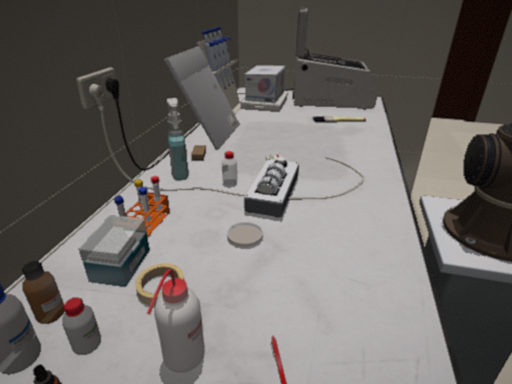

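The top view shows the bank at u 245–345, v 180–222, with three wheels near u 265, 285 and 303 and the key at (330,202). The bottle is at (308,145), the dish at (210,193) and the timer at (375,185). The side view shows the bank around (273,185).

Run:
```python
from h import *
F={}
for n in('top','side'):
    P=[];D=[]
    for i in range(6):
        p,d,m=grab(n); P.append(p.astype(float)); D.append(d)
    p=np.mean(P,0); d=np.median(D,0); F[n]=(p,d,m); np.savez(n+'1.npz',p=p,d=d)
a=cv2.resize(np.clip(F['top'][0][174:230,238:352]*1.6,0,255).astype(np.uint8),None,fx=6.8,fy=6.8,interpolation=cv2.INTER_CUBIC)
b=cv2.resize(np.clip(F['side'][0][145:220,235:310]*1.6,0,255).astype(np.uint8),None,fx=7.8,fy=7.8,interpolation=cv2.INTER_CUBIC)
cv2.imwrite('pics/topz.png',a); cv2.imwrite('pics/sidez.png',b)
p,d,m=F['top']; w=pts(d,m)
# panel: points with z .05-.06
mask=((w[...,2]>.045)&(w[...,2]<.063)).astype(np.uint8); mask[:170]=0;mask[235:]=0;mask[:,:235]=0;mask[:,360:]=0
sel=(w[...,2]>.04)&(w[...,2]<.12); sel[:170]=0;sel[235:]=0;sel[:,:235]=0;sel[:,360:]=0
q=w[sel][:,:2].astype(np.float32); r=cv2.minAreaRect(q*1000); print(r, np.median(w[mask>0][:,2]))
np.set_printoptions(linewidth=250)
print((w[182:222:2,248:345:3,2]*1000).round().astype(int))
```

```text
((595.7218627929688, -51.80841064453125), (257.7376403808594, 110.07182312011719), 87.32172393798828) 0.05294468771444294
[[53 54 53 52 54 53 54 54 53 55 52 53 54 53 53 53 52 54 53 54 52 52 53 53 54 52 53 52 53 53 54 53 54]
 [53 54 53 53 51 51 53 52 52 53 52 53 53 52 54 53 53 54 53 52 55 52 52 54 56 53 54 52 51 53 54 52 51]
 [54 53 52 53 52 54 52 52 53 52 52 54 53 53 53 52 51 54 51 53 53 51 54 51 51 53 52 52 53 53 53 52 54]
 [51 53 53 53 53 54 54 54 54 52 55 54 56 54 54 52 54 54 52 53 52 51 54 51 54 53 54 52 55 53 52 53 52]
 [54 55 53 52 56 76 77 77 53 53 54 68 71 72 52 54 54 57 67 68 66 54 53 53 55 53 52 53 54 53 51 55 54]
 [53 55 52 52 55 85 82 82 55 51 54 80 80 79 54 52 54 55 78 77 78 55 54 54 51 52 54 54 52 53 51 52 54]
 [54 54 54 53 76 89 88 87 75 53 60 86 85 85 83 54 53 72 84 83 81 72 54 53 53 53 53 64 63 52 53 53 52]
 [53 52 54 53 82 91 90 88 83 53 64 87 86 87 86 52 55 76 87 85 85 76 52 52 53 54 66 66 74 65 54 52 52]
 [55 53 52 52 83 93 91 91 80 53 65 88 88 87 90 53 55 80 88 90 88 79 53 53 53 63 65 75 76 78 65 52 52]
 [53 54 54 54 84 92 91 94 85 51 70 88 87 90 90 55 56 83 89 8
[... 362 characters left out ...]
53 84 81 84 53 51 54 80 81 81 53 50 54 58 80 82 82 56 52 54 53 53 64 63 65 66 53 52 51]
 [52 55 54 50 54 73 72 74 54 52 55 72 74 72 55 53 55 57 74 73 76 53 52 53 53 51 53 52 52 52 53 53 52]
 [52 51 53 53 53 54 54 54 55 54 53 55 55 54 54 53 52 55 53 54 56 54 54 51 51 52 52 53 52 53 52 53 53]
 [54 52 52 52 50 53 53 53 53 53 54 53 51 52 54 54 54 53 51 51 53 53 52 54 53 53 53 55 54 53 53 54 53]
 [54 52 52 54 52 54 53 54 52 52 51 52 52 53 53 53 52 54 53 53 53 54 52 54 53 54 52 53 55 55 52 53 53]
 [52 53 55 51 53 53 53 52 54 54 53 52 52 54 52 54 52 54 54 52 53 53 53 53 51 53 55 52 53 52 52 52 53]
 [50 47 48 47 46 48 52 53 52 53 51 54 53 55 54 53 53 53 52 53 53 54 53 51 52 55 53 54 54 52 55 53 51]]
```

View pics/topz.png

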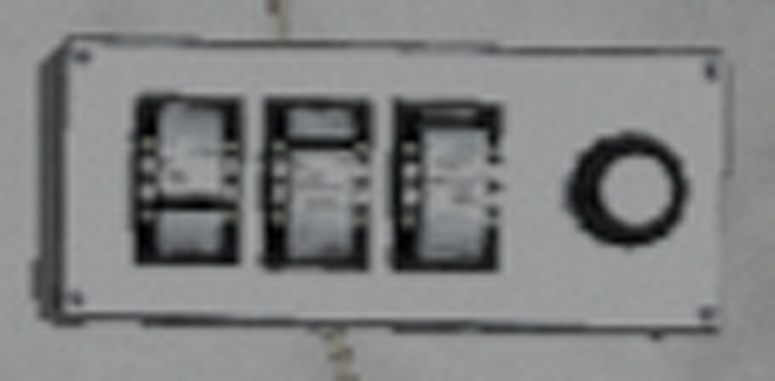

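View pics/sidez.png

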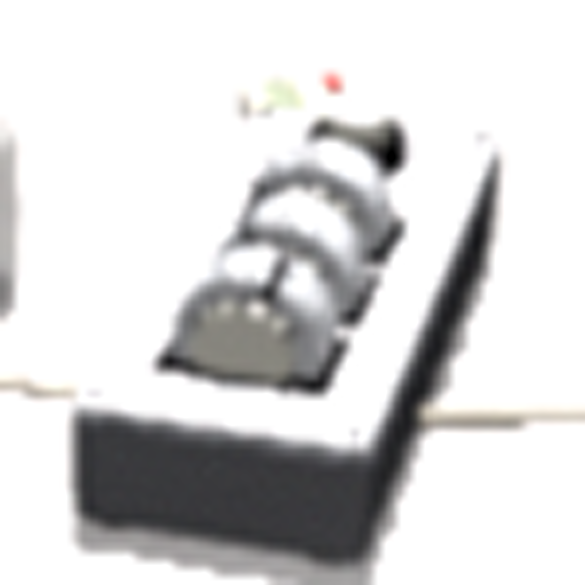

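The top crop shows the left bar just nearer than top (crop (185,202)), the middle bar leaning away (315,143) and the right bar at the far tick (450,118). The key is at (630,190). The side crop shows the left wheel in front with its bar at (275,275).

```bash
cat >> h.py <<'E'
YAW=np.radians(-2.68); C0=np.array([.5957,-.0518])
BX=np.array([np.cos(YAW),np.sin(YAW)]); BY=np.array([-BX[1],BX[0]])
def ray(m,u,v):
    T=np.linalg.inv(np.array(m['world_to_cam']))
    return T[:3,3],T[:3,:3]@np.array([(u-m['cx'])/m['fx'],(v-m['cy'])/m['fy'],1.])
def cyl(m,u,v,ax,az,R=.028):
    # ray onto cylinder with axle at bank-x ax (m), height az ; returns theta, bank y
    o,r=ray(m,u,v); ox=(o[:2]-C0)@BX-ax; oz=o[2]-az; dx=r[:2]@BX; dz=r[2]
    a=dx*dx+dz*dz; b=ox*dx+oz*dz; c=ox*ox+oz*oz-R*R; D=b*b-a*c
    if D<0: return None
    t=(-b-np.sqrt(D))/a; return np.arctan2(ox+t*dx,oz+t*dz),(o[:2]+t*r[:2]-C0)@BY
def avg(n,k=4):
    P=[];D=[]
    for i in range(k):
        p,d,m=grab(n); P.append(p.astype(float)); D.append(d)
    return np.mean(P,0),np.median(D,0),m
def bars(p,m,W,name=''):
    # W: name->(ax,by,az); darkness averaged by theta bin over pixels within 8 mm of wheel centre
    g=p.mean(-1); 
    for k,(ax,by,az) in W.items():
        L=[]
        for v in range(140,235):
            for u in range(235,315):
                c=cyl(m,u,v,ax,az)
                if c and abs(c[1]-by)<.007 and abs(c[0])<1.5: L.append((c[0],g[v,u]))
        L=np.array(L); s=[]
        for t in np.arange(-1.4,1.41,.1):
            q=L[abs(L[:,0]-t)<.06,1]; s.append('%.1f:%d'%(t,q.mean()) if len(q) else '%.1f:-'%t)
        L2=L[abs(L[:,0])<1.3]; med=np.median(L2[:,1]); w=np.clip(med*.6-L2[:,1],0,None)
        print(name,k,'theta %.2f'%((w*L2[:,0]).sum()/max(w.sum(),1e-9)),'|',*s)
E
python3 - <<'E'
from h import *
m=camera_model('top'); z=np.load('top1.npz'); w=pts(z['d'],m); p=z['p']
bx=(w[...,:2]-C0)@BX; by=(w[...,:2]-C0)@BY; Z=w[...,2]
roi=np.zeros(Z.shape,bool); roi[175:230,240:350]=1
key=roi&(Z>.07)&(by<-.06); print('key',bx[key].mean(),by[key].mean(),np.median(Z[key]),w[key].mean(0))
W={}
for n,c in zip(('left','middle','right'),(.08,.03,-.02)):
    for c0 in(c,):
        s=roi&(abs(by-c0)<.02)&(Z>.06)
        y0=by[s].mean(); xx=[]
        s=roi&(abs(by-y0)<.010)&(Z>.065)
        # circle fit with R=28: least squares
        from scipy.optimize import least_squares
        f=lambda q:np.hypot(bx[s]-q[0],Z[s]-q[1])-.028
        r=least_squares(f,[0,.06],loss='soft_l1',f_scale=.001).x
        W[n]=(r[0],y0,r[1]); print(n,'ax %.4f by %.4f az %.4f top %.4f'%(r[0],y0,r[1],r[1]+.028),s.sum(),'world',C0+r[0]*BX+y0*BY)
import json; json.dump(W,open('W.json','w'))
bars(p,m,W,'top')
bars(np.load('side1.npz')['p'],camera_model('side'),W,'side')
E
```

```text
key -0.00016965509694009793 -0.09017397203078444 0.07643615908926904 [ 0.5913142  -0.14186741  0.07630142]
left ax -0.0000 by 0.0793 az 0.0644 top 0.0924 176 world [0.59940149 0.02744011]
middle ax 0.0001 by 0.0298 az 0.0610 top 0.0890 164 world [ 0.59719576 -0.02203626]
right ax 0.0001 by -0.0197 az 0.0608 top 0.0888 173 world [ 0.59492845 -0.07143799]
top left theta -0.38 | -1.4:- -1.3:53 -1.2:59 -1.1:66 -1.0:67 -0.9:74 -0.8:78 -0.7:78 -0.6:82 -0.5:78 -0.4:10 -0.3:23 -0.2:65 -0.1:91 0.0:90 0.1:94 0.2:95 0.3:85 0.4:90 0.5:88 0.6:82 0.7:81 0.8:77 0.9:71 1.0:- 1.1:60 1.2:- 1.3:- 1.4:-
top middle theta 0.51 | -1.4:- -1.3:- -1.2:61 -1.1:56 -1.0:71 -0.9:67 -0.8:77 -0.7:82 -0.6:86 -0.5:89 -0.4:82 -0.3:82 -0.2:92 -0.1:80 0.0:88 0.1:90 0.2:95 0.3:91 0.4:71 0.5:16 0.6:35 0.7:78 0.8:74 0.9:69 1.0:74 1.1:- 1.2:59 1.3:64 1.4:-
top right theta 0.97 | -1.4:- -1.3:60 -1.2:- -1.1:64 -1.0:65 -0.9:75 -0.8:80 -0.7:85 -0.6:86 -0.5:85 -0.4:90 -0.3:94 -0.2:85 -0.1:86 0.0:82 0.1:91 0.2:85 0.3:83 0.4:86 0.5:85 0.6:84 0.7:71 0.8:68 0.9:29 1.0:- 1.1:30 1.2:- 1.3:- 1.4:46
side left theta -0.46 | -1.4:88 -1.3:92 -1.2:122 -1.1:120 -1.0:136 -0.9:135 -0.8:163 -0.7:156 -0.6:138 -0.5:79 -0.4:84 -0.3:151 -0.2:179 -0.1:168 0.0:178 0.1:175 0.2:155 0.3:144 0.4:148 0.5:157 0.6:171 0.7:185 0.8:184 0.9:191 1.0:- 1.1:- 1.2:- 1.3:- 1.4:-
side middle theta 0.39 | -1.4:92 -1.3:110 -1.2:127 -1.1:106 -1.0:141 -0.9:139 -0.8:165 -0.7:153 -0.6:160 -0.5:164 -0.4:182 -0.3:171 -0.2:166 -0.1:169 0.0:165 0.1:161 0.2:154 0.3:122 0.4:97 0.5:117 0.6:154 0.7:178 0.8:189 0.9:- 1.0:- 1.1:- 1.2:- 1.3:- 1.4:-
side right theta -1.24 | -1.4:93 -1.3:93 -1.2:91 -1.1:126 -1.0:113 -0.9:135 -0.8:152 -0.7:162 -0.6:175 -0.5:166 -0.4:177 -0.3:192 -0.2:174 -0.1:148 0.0:146 0.1:147 0.2:152 0.3:156 0.4:158 0.5:161 0.6:160 0.7:158 0.8:158 0.9:- 1.0:173 1.1:- 1.2:- 1.3:- 1.4:-
```

play_rows(deltas=[[0.04,-0.0475,0,0,0,0.036],[0.04,-0.0475,0,0,0,0.036],[0.04,-0.0475,0,0,0,0],[0.04,-0.0475,0,0,0,0],[0.04,-0.0475,0,0,0,0],[0.04,-0.0475,0,0,0,0],[0.04,-0.0475,0,0,0,0],[0.04,-0.0475,0,0,0,0],[0.04,-0.0475,0,0,0,0],[0.04,-0.0475,0,0,0,0]], gripper=-1)

```text
clock: 1.7
tool_pos: [0.5029, 0.2684, 0.246]
orientation: [-180.0, -0.0, -2.7]
force: [1.6, 0.3, -0.6]
opening: 0.013
gripper_force: 0.0
```

play_rows(deltas=[[0.016,-0.043,0,0,0,0],[0.016,-0.043,0,0,0,0],[0.016,-0.043,-0.01,0,0,0],[0.016,-0.043,-0.03,0,0,0],[0.016,-0.043,-0.033,0,0,0],[0.016,-0.043,-0.033,0,0,0],[0.016,-0.043,-0.033,0,0,0],[0,0,0,0,0,0],[0,0,0,0,0,0],[0,0,0,0,0,0]])

```text
clock: 2.7
tool_pos: [0.592, 0.0298, 0.1352]
orientation: [-180.0, -0.1, -2.7]
force: [-0.0, -0.4, 0.0]
opening: 0.0004
gripper_force: 0.0
```

play_rows(deltas=[[0,-0.0028,-0.01,0,0,0],[0,0,-0.011,0,0,0],[0,0,-0.0025,0,0,0],[0,0,0,0,0,0],[0,0,0,0,0,0]])

```text
clock: 3.2
tool_pos: [0.5915, 0.0272, 0.1156]
orientation: [180.0, -0.0, -2.6]
force: [-0.6, -0.7, 0.8]
opening: 0.0003
gripper_force: 0.0
```

play_rows(deltas=[[0,0,-0.00125,0,0,0],[0,0,-0.00125,0,0,0],[0,0,0,0,0,0],[0,0,0,0,0,0]])

```text
clock: 3.6
tool_pos: [0.5915, 0.0269, 0.1136]
orientation: [-180.0, -0.0, -2.7]
force: [0.3, -0.4, 0.6]
opening: 0.0
gripper_force: 0.0
```

play_rows(deltas=[[0,0,-0.00125,0,0,0],[0,0,0,0,0,0],[0,0,0,0,0,0]])

```text
clock: 3.9
tool_pos: [0.5916, 0.027, 0.1128]
orientation: [-180.0, -0.0, -2.7]
force: [-0.9, -0.1, 2.2]
opening: 0.0006
gripper_force: 1.0
```

play_rows(deltas=[[0,0,-0.00125,0,0,0],[0,0,-0.00125,0,0,0],[0,0,0,0,0,0],[0,0,0,0,0,0]])

```text
clock: 4.3
tool_pos: [0.5917, 0.027, 0.1111]
orientation: [180.0, -0.0, -2.7]
force: [-2.9, -0.0, 7.1]
opening: 0.0006
gripper_force: 3.2
```

play_rows(deltas=[[0.0025,0,0,0,0,0],[0.0025,-0.0002,0,0,0,0],[0.0025,-0.0002,0,0,0,0]])

```text
clock: 4.6
tool_pos: [0.5977, 0.0266, 0.1111]
orientation: [-180.0, -0.0, -2.7]
force: [-1.8, 0.9, 6.7]
opening: 0.0004
gripper_force: 3.2
```

play_rows(deltas=[[0.0025,0,0,0,0,0],[0.0025,-0.0002,0,0,0,0]])

```text
clock: 4.8
tool_pos: [0.6017, 0.0265, 0.1111]
orientation: [180.0, -0.0, -2.7]
force: [-1.4, 0.3, 7.0]
opening: 0.0005
gripper_force: 3.2
```

play_rows(deltas=[[0.0025,0,0,0,0,0],[0.0025,-0.0002,0,0,0,0],[0.0015,-0.0002,0,0,0,0],[0,0,0,0,0,0],[0,0,0.005,0,0,0],[0,0,0.01,0,0,0]])

```text
clock: 5.4
tool_pos: [0.6061, 0.0261, 0.1221]
orientation: [180.0, 0.1, -2.7]
force: [-0.1, -0.8, 0.4]
opening: 0.0001
gripper_force: 0.0
```

play_rows(deltas=[[-0.0095,0.0005,0,0,0,0],[-0.0095,0.0005,0,0,0,0],[0,0,-0.009,0,0,0],[0,0,-0.003,0,0,0],[0,0,-0.0015,0,0,0],[0,0,-0.0015,0,0,0],[0,0,0,0,0,0],[0,0,0,0,0,0]])

```text
clock: 6.2
tool_pos: [0.592, 0.027, 0.1111]
orientation: [180.0, -0.0, -2.6]
force: [-2.1, 0.6, 7.3]
opening: 0.0006
gripper_force: 3.2
```

play_rows(deltas=[[0.0025,0,0,0,0,0],[0.0025,-0.0002,0,0,0,0],[0.0025,-0.0002,0,0,0,0],[0.0025,0,0,0,0,0],[0.0025,-0.0002,0,0,0,0],[0.0015,0,0,0,0,0],[0,0,0,0,0,0],[0,0,0.005,0,0,0],[0,0,0.02,0,0,0],[0,0,0.02,0,0,0]])

```text
clock: 7.2
tool_pos: [0.6024, 0.0264, 0.1463]
orientation: [180.0, 0.1, -2.7]
force: [0.8, 0.5, -0.3]
opening: 0.0007
gripper_force: 0.0
```

play_rows(deltas=[[0,-0.05,0.03,0,0,0],[0,-0.05,0.03,0,0,0],[0,-0.05,0,0,0,0],[0,-0.05,0,0,0,0],[0,-0.05,0,0,0,0],[0,0,0,0,0,0],[0,0,0,0,0,0]])

```text
clock: 7.9
tool_pos: [0.6023, -0.1746, 0.194]
orientation: [-180.0, 0.1, -2.8]
force: [-0.2, 1.2, 0.4]
opening: 0.0008
gripper_force: 0.0
```

```bash
cat > look.py <<'E'
from h import *
import json; W=json.load(open('W.json'))
p,d,m=avg('top'); bars(p,m,W,'top')
a=cv2.resize(np.clip(p[174:230,238:352]*1.6,0,255).astype(np.uint8),None,fx=6.8,fy=6.8,interpolation=cv2.INTER_CUBIC)
cv2.imwrite('pics/topl.png',a)
p,d,m=avg('side'); bars(p,m,W,'side')
E
python3 look.py
```

```text
top left theta 0.00 | -1.4:- -1.3:31 -1.2:31 -1.1:33 -1.0:31 -0.9:31 -0.8:30 -0.7:31 -0.6:30 -0.5:31 -0.4:31 -0.3:31 -0.2:31 -0.1:34 0.0:41 0.1:46 0.2:48 0.3:52 0.4:53 0.5:55 0.6:55 0.7:55 0.8:54 0.9:54 1.0:- 1.1:52 1.2:- 1.3:- 1.4:-
top middle theta 0.00 | -1.4:- -1.3:- -1.2:30 -1.1:31 -1.0:31 -0.9:31 -0.8:31 -0.7:32 -0.6:31 -0.5:30 -0.4:31 -0.3:31 -0.2:31 -0.1:31 0.0:31 0.1:34 0.2:44 0.3:47 0.4:51 0.5:52 0.6:54 0.7:55 0.8:56 0.9:56 1.0:54 1.1:- 1.2:53 1.3:52 1.4:-
top right theta 0.00 | -1.4:- -1.3:31 -1.2:- -1.1:31 -1.0:30 -0.9:32 -0.8:31 -0.7:30 -0.6:30 -0.5:30 -0.4:31 -0.3:31 -0.2:31 -0.1:33 0.0:35 0.1:40 0.2:43 0.3:46 0.4:49 0.5:51 0.6:53 0.7:55 0.8:55 0.9:55 1.0:- 1.1:56 1.2:- 1.3:- 1.4:55
side left theta 0.00 | -1.4:86 -1.3:88 -1.2:94 -1.1:92 -1.0:97 -0.9:98 -0.8:107 -0.7:106 -0.6:111 -0.5:114 -0.4:116 -0.3:116 -0.2:116 -0.1:112 0.0:110 0.1:111 0.2:106 0.3:100 0.4:80 0.5:72 0.6:92 0.7:112 0.8:162 0.9:190 1.0:- 1.1:- 1.2:- 1.3:- 1.4:-
side middle theta 0.39 | -1.4:85 -1.3:86 -1.2:92 -1.1:88 -1.0:97 -0.9:98 -0.8:105 -0.7:104 -0.6:110 -0.5:110 -0.4:115 -0.3:114 -0.2:112 -0.1:109 0.0:106 0.1:104 0.2:97 0.3:75 0.4:60 0.5:71 0.6:93 0.7:112 0.8:150 0.9:- 1.0:- 1.1:- 1.2:- 1.3:- 1.4:-
side right theta 0.00 | -1.4:83 -1.3:84 -1.2:84 -1.1:93 -1.0:91 -0.9:98 -0.8:103 -0.7:106 -0.6:110 -0.5:108 -0.4:113 -0.3:117 -0.2:115 -0.1:111 0.0:107 0.1:102 0.2:101 0.3:101 0.4:99 0.5:99 0.6:106 0.7:122 0.8:104 0.9:- 1.0:120 1.1:- 1.2:- 1.3:- 1.4:-
```

play_rows(deltas=[[0.0036,0.05,0,0,0,0],[0,0.05,0,0,0,0],[0,0.05,-0.02,0,0,0],[0,0.041,-0.03,0,0,0],[0,0,-0.03,0,0,0],[0,0,-0.018,0,0,0],[0,0,-0.006,0,0,0],[0,0,0,0,0,0],[0,0,0,0,0,0]])

```text
clock: 9.2
tool_pos: [0.6062, -0.0207, 0.1122]
orientation: [-180.0, -0.1, -2.7]
force: [-0.4, -0.0, 0.6]
opening: 0.0007
gripper_force: 0.0
```

play_rows(deltas=[[-0.002,-0.0015,-0.0012,0,0,0],[0,0,-0.0015,0,0,0],[0,0,-0.001,0,0,0],[0,0,0,0,0,0]])

```text
clock: 9.6
tool_pos: [0.6043, -0.0221, 0.109]
orientation: [180.0, -0.1, -2.7]
force: [-1.0, -0.7, 3.6]
opening: 0.0004
gripper_force: 1.8
```

play_rows(deltas=[[0,0,-0.001,0,0,0],[0,0,-0.001,0,0,0],[0,0,0,0,0,0]])

```text
clock: 9.9
tool_pos: [0.6043, -0.0221, 0.1075]
orientation: [180.0, -0.1, -2.7]
force: [-0.8, -0.8, 6.7]
opening: 0.0008
gripper_force: 3.8
```

play_rows(deltas=[[-0.0025,0,0,0,0,0],[-0.0025,0.0002,0,0,0,0],[-0.0025,0.0002,0,0,0,0],[-0.0025,0,0,0,0,0],[-0.0025,0.0002,0,0,0,0],[-0.0025,0.0001,0,0,0,0],[-0.0025,0.0001,0,0,0,0],[-0.0012,0.0001,0,0,0,0],[0,0,0,0,0,0]])

```text
clock: 10.8
tool_pos: [0.5904, -0.0213, 0.108]
orientation: [180.0, -0.2, -2.6]
force: [1.1, -2.0, 6.2]
opening: 0.0005
gripper_force: 3.1
```

play_rows(deltas=[[0,0,0.005,0,0,0],[0,0,0.007,0,0,0],[0.009,-0.0005,0,0,0,0],[0.0097,-0.0004,0,0,0,0],[0,0,-0.006,0,0,0],[0,0,-0.003,0,0,0],[0,0,-0.0015,0,0,0],[0,0,-0.0015,0,0,0],[0,0,0,0,0,0],[0,0,0,0,0,0]])

```text
clock: 11.8
tool_pos: [0.6045, -0.0219, 0.1076]
orientation: [180.0, -0.1, -2.6]
force: [-1.1, 0.8, 7.5]
opening: -0.0
gripper_force: 3.6
```

play_rows(deltas=[[-0.0025,0,0,0,0,0],[-0.0025,0.0002,0,0,0,0],[-0.0025,0.0002,0,0,0,0],[-0.0025,0,0,0,0,0],[-0.0025,0.0002,0,0,0,0],[-0.0025,0.0001,0,0,0,0],[-0.0025,0.0001,0,0,0,0],[-0.0012,0.0001,0,0,0,0],[0,0,0,0,0,0]])

```text
clock: 12.7
tool_pos: [0.5901, -0.0211, 0.1079]
orientation: [-180.0, -0.2, -2.6]
force: [1.7, -0.6, 6.5]
opening: 0.0002
gripper_force: 3.2
```

play_rows(deltas=[[0,0,0.005,0,0,0],[0,0,0.007,0,0,0],[0,0,0.02,0,0,0],[0.009,-0.0005,0,0,0,0],[0.0097,-0.0004,0,0,0,0],[0,0,0,0,0,0],[0,0,0,0,0,0]])

```text
clock: 13.4
tool_pos: [0.6036, -0.022, 0.1314]
orientation: [180.0, 0.1, -2.7]
force: [0.4, -0.5, -0.5]
opening: 0.0004
gripper_force: 0.0
```

```bash
python3 look.py | grep side | cut -c1-300
```

```text
side left theta 0.00 | -1.4:90 -1.3:92 -1.2:97 -1.1:96 -1.0:102 -0.9:103 -0.8:112 -0.7:112 -0.6:116 -0.5:119 -0.4:121 -0.3:121 -0.2:120 -0.1:117 0.0:115 0.1:115 0.2:109 0.3:103 0.4:100 0.5:107 0.6:134 0.7:163 0.8:169 0.9:177 1.0:- 1.1:- 1.2:- 1.3:- 1.4:-
side middle theta -0.61 | -1.4:88 -1.3:89 -1.2:97 -1.1:92 -1.0:101 -0.9:102 -0.8:101 -0.7:73 -0.6:53 -0.5:86 -0.4:114 -0.3:115 -0.2:115 -0.1:117 0.0:115 0.1:114 0.2:112 0.3:106 0.4:109 0.5:119 0.6:131 0.7:127 0.8:156 0.9:- 1.0:- 1.1:- 1.2:- 1.3:- 1.4:-
side right theta 0.00 | -1.4:85 -1.3:86 -1.2:87 -1.1:96 -1.0:95 -0.9:103 -0.8:107 -0.7:111 -0.6:115 -0.5:113 -0.4:118 -0.3:123 -0.2:121 -0.1:117 0.0:113 0.1:99 0.2:90 0.3:76 0.4:76 0.5:77 0.6:78 0.7:125 0.8:164 0.9:- 1.0:189 1.1:- 1.2:- 1.3:- 1.4:-
```

play_rows(deltas=[[0.0008,0,-0.02,0,0,0],[0,0,-0.004,0,0,0],[0,0,-0.003,0,0,0],[0,0,-0.0015,0,0,0],[0,0,-0.0015,0,0,0],[0,0,0,0,0,0]])

```text
clock: 14.4
tool_pos: [0.6047, -0.022, 0.1089]
orientation: [180.0, -0.0, -2.7]
force: [-2.0, -0.8, 4.3]
opening: 0.0008
gripper_force: 1.8
```

play_rows(deltas=[[0,0,-0.0015,0,0,0],[0,0,0,0,0,0],[-0.0025,0,0,0,0,0],[-0.0025,0.0002,0,0,0,0],[-0.0025,0.0002,0,0,0,0],[-0.0025,0,0,0,0,0],[-0.0025,0.0002,0,0,0,0],[-0.0025,0.0001,0,0,0,0],[-0.0025,0.0001,0,0,0,0],[0,0,0,0,0,0]])

```text
clock: 15.4
tool_pos: [0.5919, -0.0213, 0.1083]
orientation: [-180.0, -0.2, -2.6]
force: [0.6, -1.7, 5.3]
opening: 0.0007
gripper_force: 2.7
```

play_rows(deltas=[[0,0,0.005,0,0,0],[0,0,0.01,0,0,0],[0,0,0.02,0,0,0],[0.0155,-0.0305,0,0,0,0],[0,-0.03,0,0,0,0],[0,0,-0.022,0,0,0],[0,0,-0.007,0,0,0],[0,0,0,0,0,0],[0,0,0,0,0,0]])

```text
clock: 16.3
tool_pos: [0.6031, -0.0693, 0.1123]
orientation: [180.0, 0.0, -2.6]
force: [0.3, 0.7, -0.1]
opening: 0.0004
gripper_force: 0.0
```

play_rows(deltas=[[0,-0.0026,-0.0012,0,0,0],[0,0,-0.0015,0,0,0],[0,0,-0.001,0,0,0],[0,0,0,0,0,0]])

```text
clock: 16.7
tool_pos: [0.6033, -0.0716, 0.1094]
orientation: [-180.0, -0.0, -2.7]
force: [0.1, -0.0, 1.4]
opening: 0.0006
gripper_force: 1.1
```

play_rows(deltas=[[0,0,-0.001,0,0,0],[0,0,-0.001,0,0,0],[0,0,0,0,0,0]])

```text
clock: 17.0
tool_pos: [0.6034, -0.0717, 0.108]
orientation: [-180.0, -0.1, -2.7]
force: [-0.6, 1.5, 5.4]
opening: 0.0003
gripper_force: 3.0
```

play_rows(deltas=[[0,0,-0.0008,0,0,0],[-0.0025,0,0,0,0,0],[-0.0025,0.0002,0,0,0,0],[-0.0025,0.0002,0,0,0,0],[-0.0025,0,0,0,0,0],[-0.0025,0.0002,0,0,0,0],[-0.0025,0.0001,0,0,0,0],[-0.0025,0.0001,0,0,0,0],[-0.001,0,0,0,0,0],[0,0,0,0,0,0]])

```text
clock: 18.0
tool_pos: [0.5898, -0.0709, 0.108]
orientation: [-180.0, -0.2, -2.6]
force: [2.0, 0.4, 6.4]
opening: 0.0006
gripper_force: 3.1
```

play_rows(deltas=[[0,0,0.005,0,0,0],[0,0,0.007,0,0,0],[0.009,-0.0005,0,0,0,0],[0.0094,-0.0003,0,0,0,0],[0,0,-0.006,0,0,0],[0,0,-0.003,0,0,0],[0,0,-0.0015,0,0,0],[0,0,-0.0015,0,0,0],[0,0,0,0,0,0],[0,0,0,0,0,0]])

```text
clock: 19.0
tool_pos: [0.6034, -0.0718, 0.1076]
orientation: [180.0, -0.1, -2.6]
force: [-0.3, 0.7, 7.5]
opening: -0.0
gripper_force: 3.5
```

play_rows(deltas=[[-0.0025,0,0,0,0,0],[-0.0025,0.0002,0,0,0,0],[-0.0025,0.0002,0,0,0,0],[-0.0025,0,0,0,0,0],[-0.0025,0.0002,0,0,0,0],[-0.0025,0.0001,0,0,0,0],[-0.002,0.0001,0,0,0,0],[0,0,0,0,0,0]])

```text
clock: 19.8
tool_pos: [0.5904, -0.0711, 0.1079]
orientation: [180.0, -0.2, -2.6]
force: [1.6, -0.2, 6.5]
opening: 0.0003
gripper_force: 3.2
```

play_rows(deltas=[[0,0,0.005,0,0,0],[0,0,0.01,0,0,0],[0,0,0.05,0,0,0],[-0.06,0,0.02,0,0,0],[-0.06,-0.03,0,0,0,0],[-0.06,-0.05,0,0,0,0],[0,-0.06,0,0,0,0],[0,-0.06,0,0,0,0],[0,-0.06,0,0,0,0],[0,-0.06,0,0,0,0]])

```text
clock: 20.8
tool_pos: [0.4579, -0.3191, 0.175]
orientation: [-180.0, 0.0, -2.7]
force: [1.6, 0.1, 0.5]
opening: 0.0006
gripper_force: 0.0
```

```bash
python3 look.py
```

```text
top left theta 0.68 | -1.4:- -1.3:70 -1.2:68 -1.1:76 -1.0:80 -0.9:89 -0.8:93 -0.7:94 -0.6:96 -0.5:103 -0.4:111 -0.3:105 -0.2:104 -0.1:110 0.0:110 0.1:99 0.2:98 0.3:108 0.4:99 0.5:83 0.6:22 0.7:10 0.8:44 0.9:85 1.0:- 1.1:79 1.2:- 1.3:- 1.4:-
top middle theta -1.04 | -1.4:- -1.3:- -1.2:36 -1.1:36 -1.0:27 -0.9:28 -0.8:71 -0.7:95 -0.6:101 -0.5:111 -0.4:109 -0.3:99 -0.2:103 -0.1:113 0.0:106 0.1:90 0.2:100 0.3:106 0.4:109 0.5:101 0.6:101 0.7:94 0.8:88 0.9:87 1.0:83 1.1:- 1.2:76 1.3:74 1.4:-
top right theta -0.02 | -1.4:- -1.3:70 -1.2:- -1.1:79 -1.0:79 -0.9:87 -0.8:93 -0.7:96 -0.6:96 -0.5:102 -0.4:112 -0.3:107 -0.2:101 -0.1:63 0.0:36 0.1:71 0.2:102 0.3:110 0.4:99 0.5:100 0.6:94 0.7:91 0.8:90 0.9:83 1.0:- 1.1:73 1.2:- 1.3:- 1.4:59
side left theta -1.28 | -1.4:90 -1.3:94 -1.2:123 -1.1:120 -1.0:145 -0.9:144 -0.8:170 -0.7:162 -0.6:173 -0.5:187 -0.4:194 -0.3:190 -0.2:193 -0.1:179 0.0:179 0.1:184 0.2:176 0.3:170 0.4:141 0.5:127 0.6:140 0.7:159 0.8:186 0.9:198 1.0:- 1.1:- 1.2:- 1.3:- 1.4:-
side middle theta -1.11 | -1.4:95 -1.3:101 -1.2:68 -1.1:51 -1.0:86 -0.9:125 -0.8:172 -0.7:172 -0.6:180 -0.5:179 -0.4:190 -0.3:187 -0.2:180 -0.1:169 0.0:168 0.1:178 0.2:176 0.3:168 0.4:162 0.5:165 0.6:179 0.7:183 0.8:188 0.9:- 1.0:- 1.1:- 1.2:- 1.3:- 1.4:-
side right theta -0.67 | -1.4:95 -1.3:91 -1.2:90 -1.1:129 -1.0:120 -0.9:145 -0.8:160 -0.7:170 -0.6:180 -0.5:162 -0.4:176 -0.3:186 -0.2:137 -0.1:90 0.0:126 0.1:172 0.2:174 0.3:164 0.4:163 0.5:168 0.6:179 0.7:186 0.8:191 0.9:- 1.0:196 1.1:- 1.2:- 1.3:- 1.4:-
```

View pics/topl.png

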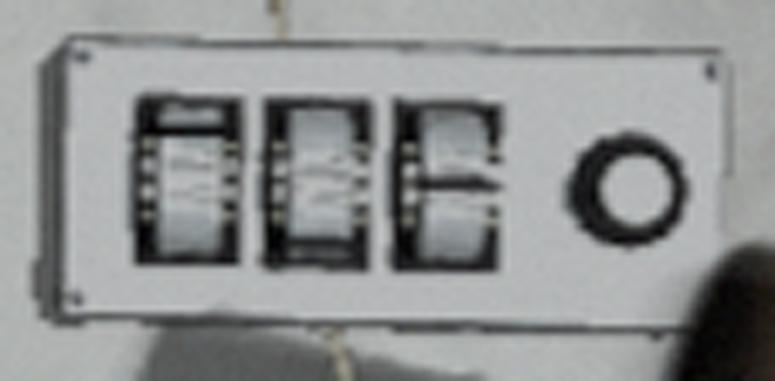

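The top view now shows the left bar slightly past tick 4 (crop (190,128), about 0.63 rad). The middle bar is at tick 1 (320,243) and the right bar at tick 3 (455,183). I'll nudge the left wheel back about 3 mm.

play_rows(deltas=[[0.0226,0.054,0,0,0,0],[0.0226,0.054,0,0,0,0],[0.0226,0.054,0,0,0,0],[0.0226,0.054,0,0,0,0],[0.0226,0.054,0,0,0,0],[0.0226,0.054,0,0,0,0],[0.0226,0.054,0,0,0,0],[0.0226,0.054,0,0,0,0],[0,0,0,0,0,0],[0,0,0,0,0,0]])

```text
clock: 22.2
tool_pos: [0.6031, 0.0306, 0.1745]
orientation: [180.0, 0.0, -2.4]
force: [-0.5, -0.0, 0.2]
opening: 0.0002
gripper_force: 0.0
```

play_rows(deltas=[[-0.0012,-0.0044,-0.03,0,0,0],[0,0,-0.03,0,0,0],[0,0,-0.014,0,0,0],[0,0,-0.0015,0,0,0],[0,0,0,0,0,0],[0,0,0,0,0,0]])

```text
clock: 22.8
tool_pos: [0.6031, 0.0246, 0.1154]
orientation: [-180.0, -0.1, -2.7]
force: [0.9, 0.0, 0.1]
opening: 0.0001
gripper_force: 0.0
```

play_rows(deltas=[[0,0,-0.0012,0,0,0],[0,0,-0.0012,0,0,0],[0,0,0,0,0,0]])

```text
clock: 23.1
tool_pos: [0.6028, 0.0247, 0.1128]
orientation: [-180.0, -0.1, -2.7]
force: [0.3, 0.5, 2.2]
opening: 0.0009
gripper_force: 0.9
```

play_rows(deltas=[[0,0.001,-0.0012,0,0,0],[0,0,-0.001,0,0,0],[0,0,0,0,0,0],[-0.002,0.0001,0,0,0,0],[-0.0022,0.0001,0,0,0,0],[0,0,0,0,0,0],[0,0,0,0,0,0]])

```text
clock: 23.8
tool_pos: [0.5999, 0.0253, 0.1114]
orientation: [180.0, -0.1, -2.6]
force: [0.9, -1.4, 5.8]
opening: 0.0007
gripper_force: 2.8
```

play_rows(deltas=[[0,0,0.005,0,0,0],[0,0,0.01,0,0,0],[0,0,0.05,0,0,0],[-0.06,0,0.02,0,0,0],[-0.06,-0.03,0,0,0,0],[-0.06,-0.05,0,0,0,0],[0,-0.06,0,0,0,0],[0,-0.06,0,0,0,0],[0,-0.06,0,0,0,0],[0,-0.06,0,0,0,0]])

```text
clock: 24.8
tool_pos: [0.4681, -0.2223, 0.179]
orientation: [-180.0, -0.0, -2.6]
force: [1.9, 0.6, 0.6]
opening: 0.0
gripper_force: 0.0
```

play_rows(deltas=[[0,-0.06,0,0,0,0],[0,-0.06,0,0,0,0],[0,0,0,0,0,0]])

```text
clock: 25.1
tool_pos: [0.4677, -0.3212, 0.1779]
orientation: [180.0, 0.1, -2.9]
force: [-0.0, 1.4, 0.1]
opening: 0.0003
gripper_force: 0.0
```

```bash
python3 look.py
python3 - <<'E'
from h import *
import json
W=json.load(open('W.json'))['left']; p,d,m=avg('top'); cv2.imwrite('pics/lz.png',cv2.resize(np.clip(p[184:218,255:310]*1.7,0,255).astype(np.uint8),None,fx=14,fy=14,interpolation=cv2.INTER_CUBIC))
# tick-plate reference: project ticks of the left wheel (radius 19 mm) and rim points, in crop pixels
Wd=json.load(open('W.json'))
for n,q in Wd.items():
  for R,dy in((.019,.016),(.028,0)):
    for t in(-1.047,-.524,0,.524,1.047):
        b=C0+(q[0]+R*np.sin(t))*BX+(q[1]+dy)*BY
        c=np.array(m['world_to_cam'])@np.array([*b,q[2]+R*np.cos(t),1])
        print(n,R,t,((m['fx']*c[0]/c[2]+m['cx']-255)*14).round(),((m['fy']*c[1]/c[2]+m['cy']-184)*14).round())
E
```

```text
top left theta 0.56 | -1.4:- -1.3:68 -1.2:73 -1.1:77 -1.0:80 -0.9:89 -0.8:94 -0.7:94 -0.6:101 -0.5:108 -0.4:101 -0.3:107 -0.2:102 -0.1:110 0.0:112 0.1:114 0.2:112 0.3:99 0.4:85 0.5:7 0.6:41 0.7:47 0.8:92 0.9:85 1.0:- 1.1:70 1.2:- 1.3:- 1.4:-
top middle theta -1.05 | -1.4:- -1.3:- -1.2:36 -1.1:36 -1.0:28 -0.9:29 -0.8:73 -0.7:96 -0.6:101 -0.5:111 -0.4:111 -0.3:100 -0.2:103 -0.1:114 0.0:107 0.1:91 0.2:101 0.3:107 0.4:111 0.5:103 0.6:104 0.7:95 0.8:89 0.9:88 1.0:85 1.1:- 1.2:77 1.3:76 1.4:-
top right theta -0.02 | -1.4:- -1.3:71 -1.2:- -1.1:79 -1.0:78 -0.9:88 -0.8:93 -0.7:97 -0.6:98 -0.5:103 -0.4:113 -0.3:108 -0.2:103 -0.1:64 0.0:36 0.1:72 0.2:104 0.3:112 0.4:100 0.5:101 0.6:95 0.7:92 0.8:91 0.9:84 1.0:- 1.1:74 1.2:- 1.3:- 1.4:59
side left theta 0.21 | -1.4:93 -1.3:96 -1.2:124 -1.1:122 -1.0:140 -0.9:139 -0.8:164 -0.7:165 -0.6:179 -0.5:179 -0.4:179 -0.3:176 -0.2:181 -0.1:181 0.0:185 0.1:177 0.2:149 0.3:112 0.4:97 0.5:114 0.6:153 0.7:182 0.8:187 0.9:197 1.0:- 1.1:- 1.2:- 1.3:- 1.4:-
side middle theta -1.11 | -1.4:96 -1.3:101 -1.2:69 -1.1:51 -1.0:86 -0.9:124 -0.8:172 -0.7:172 -0.6:180 -0.5:
[... 585 characters left out ...]
0.524 149.0 295.0
left 0.028 0 151.0 218.0
left 0.028 0.524 152.0 142.0
left 0.028 1.047 152.0 88.0
middle 0.019 -1.047 327.0 313.0
middle 0.019 -0.524 330.0 275.0
middle 0.019 0 331.0 223.0
middle 0.019 0.524 332.0 172.0
middle 0.019 1.047 331.0 135.0
middle 0.028 -1.047 414.0 357.0
middle 0.028 -0.524 419.0 301.0
middle 0.028 0 422.0 224.0
middle 0.028 0.524 422.0 148.0
middle 0.028 1.047 419.0 94.0
right 0.019 -1.047 594.0 319.0
right 0.019 -0.524 598.0 281.0
right 0.019 0 600.0 229.0
right 0.019 0.524 600.0 178.0
right 0.019 1.047 597.0 141.0
right 0.028 -1.047 682.0 363.0
right 0.028 -0.524 689.0 307.0
right 0.028 0 693.0 230.0
right 0.028 0.524 692.0 154.0
right 0.028 1.047 686.0 100.0
```

View pics/lz.png

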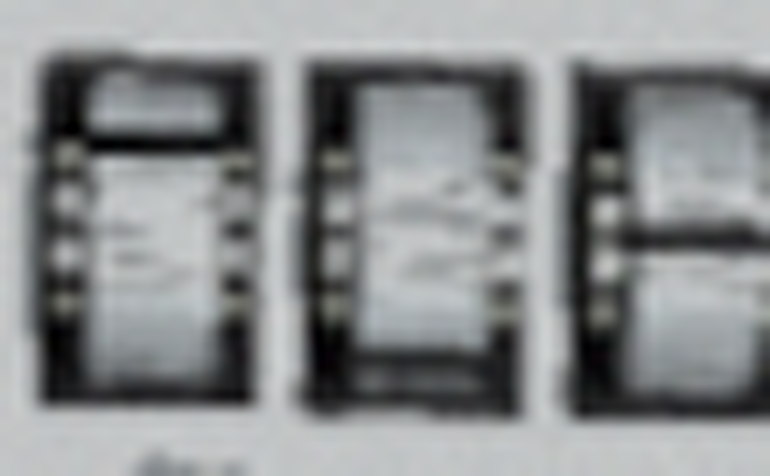

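The close crop shows the left bar at (150,142) on tick 4 and the right bar at (690,238) on its centre tick. The middle bar at (425,357) is a touch short of position 1, so I'll give it a small extra nudge.

play_rows(deltas=[[0.0233,0.053,0,0,0,0],[0.0233,0.053,0,0,0,0],[0.0233,0.053,0,0,0,0],[0.0233,0.053,0,0,0,0],[0.0233,0.053,0,0,0,0],[0.0233,0.053,0,0,0,0],[0.0233,0.053,0,0,0,0],[0,0,0,0,0,0],[0,0,-0.03,0,0,0],[0,0,0,0,0,0]])

```text
clock: 26.7
tool_pos: [0.597, -0.0198, 0.1517]
orientation: [180.0, 0.3, -2.7]
force: [-0.3, -0.0, -0.5]
opening: 0.0006
gripper_force: 0.0
```

play_rows(deltas=[[0,-0.0026,-0.03,0,0,0],[0,0,-0.015,0,0,0],[0,0,-0.003,0,0,0],[0,0,0,0,0,0],[0,0,0,0,0,0]])

```text
clock: 27.2
tool_pos: [0.5995, -0.0222, 0.1169]
orientation: [-180.0, -0.1, -2.7]
force: [0.1, 0.4, -0.5]
opening: 0.0002
gripper_force: 0.0
```

play_rows(deltas=[[0,0,-0.0012,0,0,0],[0,0,-0.0012,0,0,0],[0,0,0,0,0,0]])

```text
clock: 27.5
tool_pos: [0.599, -0.0221, 0.1142]
orientation: [-180.0, -0.0, -2.7]
force: [-0.4, 0.4, -0.6]
opening: -0.0001
gripper_force: 0.0
```

play_rows(deltas=[[0,0,-0.003,0,0,0],[0,0,-0.0025,0,0,0],[0,0,0,0,0,0],[0,0,0,0,0,0]])

```text
clock: 27.9
tool_pos: [0.5991, -0.0221, 0.1097]
orientation: [180.0, -0.0, -2.7]
force: [-0.9, 0.9, 1.4]
opening: 0.0005
gripper_force: 0.8
```

Press about 2 mm, nudge 1.7 mm, lift, and move clear.

play_rows(deltas=[[0,0,-0.0013,0,0,0],[0,0,-0.0013,0,0,0],[0,0,0,0,0,0],[-0.001,0,0,0,0,0],[-0.0011,0.0001,0,0,0,0],[0,0,0,0,0,0],[0,0,0,0,0,0]])

```text
clock: 28.6
tool_pos: [0.5985, -0.022, 0.1084]
orientation: [-180.0, -0.1, -2.6]
force: [1.0, -0.2, 4.8]
opening: 0.0004
gripper_force: 2.6
```

play_rows(deltas=[[0,0,0.005,0,0,0],[0,0,0.01,0,0,0],[0,0,0.04,0,0,0],[-0.06,0,0,0,0,0],[-0.06,-0.03,0,0,0,0],[-0.06,-0.05,0,0,0,0],[0,-0.06,0,0,0,0],[0,-0.06,0,0,0,0],[0,-0.06,0,0,0,0],[0,-0.06,0,0,0,0]])

```text
clock: 29.6
tool_pos: [0.4655, -0.27, 0.1521]
orientation: [-180.0, -0.0, -2.6]
force: [1.2, -0.1, 0.8]
opening: 0.0005
gripper_force: 0.0
```

```bash
python3 look.py
```

```text
top left theta 0.56 | -1.4:- -1.3:68 -1.2:73 -1.1:76 -1.0:80 -0.9:88 -0.8:93 -0.7:93 -0.6:100 -0.5:108 -0.4:102 -0.3:105 -0.2:102 -0.1:109 0.0:111 0.1:114 0.2:112 0.3:100 0.4:85 0.5:6 0.6:40 0.7:46 0.8:91 0.9:84 1.0:- 1.1:70 1.2:- 1.3:- 1.4:-
top middle theta -1.08 | -1.4:- -1.3:- -1.2:26 -1.1:22 -1.0:40 -0.9:39 -0.8:90 -0.7:95 -0.6:100 -0.5:108 -0.4:108 -0.3:102 -0.2:100 -0.1:115 0.0:111 0.1:100 0.2:104 0.3:110 0.4:111 0.5:102 0.6:101 0.7:93 0.8:87 0.9:87 1.0:84 1.1:- 1.2:83 1.3:88 1.4:-
top right theta -0.02 | -1.4:- -1.3:71 -1.2:- -1.1:79 -1.0:77 -0.9:87 -0.8:92 -0.7:96 -0.6:97 -0.5:103 -0.4:112 -0.3:107 -0.2:101 -0.1:63 0.0:35 0.1:72 0.2:103 0.3:111 0.4:99 0.5:101 0.6:95 0.7:92 0.8:91 0.9:85 1.0:- 1.1:73 1.2:- 1.3:- 1.4:59
side left theta 0.17 | -1.4:93 -1.3:97 -1.2:125 -1.1:123 -1.0:141 -0.9:141 -0.8:166 -0.7:165 -0.6:180 -0.5:181 -0.4:181 -0.3:177 -0.2:182 -0.1:182 0.0:187 0.1:178 0.2:150 0.3:113 0.4:103 0.5:122 0.6:158 0.7:184 0.8:190 0.9:200 1.0:- 1.1:- 1.2:- 1.3:- 1.4:-
side middle theta -1.14 | -1.4:84 -1.3:78 -1.2:59 -1.1:49 -1.0:93 -0.9:128 -0.8:170 -0.7:169 -0.6:183 -0.5:177 -0.4:179 -0.3:175 -0.2:183 -0.1:184 0.0:179 0.1:176 0.2:177 0.3:167 0.4:160 0.5:166 0.6:184 0.7:191 0.8:193 0.9:- 1.0:- 1.1:- 1.2:- 1.3:- 1.4:-
side right theta -0.66 | -1.4:94 -1.3:92 -1.2:90 -1.1:130 -1.0:121 -0.9:146 -0.8:161 -0.7:172 -0.6:182 -0.5:163 -0.4:178 -0.3:188 -0.2:137 -0.1:90 0.0:127 0.1:174 0.2:176 0.3:165 0.4:165 0.5:170 0.6:180 0.7:187 0.8:194 0.9:- 1.0:198 1.1:- 1.2:- 1.3:- 1.4:-
```

play_rows(deltas=[[0.0395,0.04,0,0,0,0],[0.0395,0.04,0,0,0,0],[0.0395,0.04,0,0,0,0],[0.0395,0.04,0,0,0,0],[0,0,0,0,0,0],[0,0,-0.03,0,0,0],[0,0,-0.02,0,0,0],[0,0,0,0,0,0],[0,0,0,0,0,0]])

```text
clock: 30.9
tool_pos: [0.5926, -0.1396, 0.112]
orientation: [180.0, 0.0, -2.6]
force: [0.6, 0.0, 0.7]
opening: 0.0002
gripper_force: 0.0
```

play_rows(deltas=[[-0.001,-0.003,-0.01,0,0,0],[0,0,-0.009,0,0,0],[0,0,-0.004,0,0,0],[0,0,-0.003,0,0,0],[0,0,0,0,0,0],[0,0,0,0,0,0]])

```text
clock: 31.5
tool_pos: [0.5922, -0.1428, 0.0912]
orientation: [180.0, -0.0, -2.7]
force: [-0.2, 0.4, 4.9]
opening: 0.0004
gripper_force: 2.2
```

play_rows(deltas=[[0,0,-0.0015,0,0,0],[0,0,-0.001,0,0,0],[0,0,0,0,0,0],[0,0,0,0,0,0]])

```text
clock: 31.9
tool_pos: [0.5922, -0.1428, 0.0902]
orientation: [180.0, -0.1, -2.6]
force: [-1.5, 1.8, 12.9]
opening: 0.0005
gripper_force: 6.5
```

Bottomed out: the force jumped to 13 N at the stop. Release, move clear and check.

play_rows(deltas=[[0,0,0.01,0,0,0],[0,0,0.03,0,0,0],[0,0,0.05,0,0,0],[-0.06,0,0,0,0,0],[-0.06,-0.03,0,0,0,0],[-0.06,-0.05,0,0,0,0],[0,-0.06,0,0,0,0],[0,-0.05,0,0,0,0],[0,0,0,0,0,0],[0,0,0,0,0,0]])

```text
clock: 32.9
tool_pos: [0.4595, -0.2859, 0.16]
orientation: [-180.0, 0.1, -2.8]
force: [0.3, 0.6, -0.3]
opening: 0.0003
gripper_force: 0.0
```

```bash
python3 look.py | cut -c1-28
python3 - <<'E'
from h import *
p,d,m=avg('top'); w=pts(d,m); by=(w[...,:2]-C0)@BY; bx=(w[...,:2]-C0)@BX
k=(np.hypot(bx,by+.09)<.009)&(w[...,2]<.1); print('key z',np.median(w[k][:,2]))
print(get_obs()['tool_pos'],get_obs()['force'])
E
```

```text
top left theta 0.56 | -1.4:-
top middle theta -1.09 | -1.
top right theta -0.02 | -1.4
side left theta -0.22 | -1.4
side middle theta -1.14 | -1
side right theta -0.68 | -1.
key z 0.07690133022204071
[ 0.46072742 -0.28490252  0.16078076] [ 0.7699502  -0.26151335 -0.23740153]
```

```bash
python3 -c "
from plant import *
print(close_job())"
```

```text
the job is handed in; nothing more can be done
None
```

I set the wheels to 4-1-3 (last camera estimates about 0.56, -1.09 and -0.02 rad, all within tolerance), pressed the load key down to its stop and released it, and handed the job in at about 33 s; no score came back.

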